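# Uncover the supply valves and shut off the water

## Task

The microscope bench's water has to be turned off at the supply box. Push the green sliding cover all the way back along its rails, away from the valves, without lifting it; then push the blue handle with the white dot round until it is fully shut, crosswise to its pipe against its stop. Leave the yellow handle and the cup, jar and mouse where they are.

Things in the scene. Friction and masses are not known exactly. Their poses are not given: they have to be found in the camera images.
- box: White supply box fixed on the bench, 300 mm (its x) by 270 mm (its y), rim 80 mm high. Origin: centre of its underside on the bench; x points from the valve compartment to the closed deck, y across, z up. The open-topped valve compartment is inside x -144 to -3 mm, y -129 to 129 mm, at first hidden by the cover; the half at +x is a closed grey deck 80 mm high over which the cover slides. Two 7 mm wide guide rails along the y edges rise to 89 mm.
- cover_slide (a joint): Travel in m of the green cover along the box's +x: 0 = compartment covered, 0.145 = end stop, compartment fully uncovered. It starts between 0 and 0.025. Slides with about 2.5 N of friction plus light damping and stays where it is left. The cover is a loose-lying plate, 148 mm along x by 250 mm along y by 7 mm thick, its underside at 80 mm and top at 87 mm above the bench; it weighs about 0.4 kg and rails keep it straight, but it can be lifted off upward, which is not wanted.
- ledge (a point): Centre of the black finger ledge standing on the cover: 14 mm thick (box x), 120 mm long (box y), 18 mm high, from 87 to 105 mm above the bench; moves with the cover. With the cover at 0 it lies at x = -90 mm, y = 0 in the box frame. Pushing its -x face towards +x opens the cover.
- blue_handle (a joint): Angle in rad of the blue handle (the water valve, to be shut; marked with a white dot 9 mm wide near its free end): 0 = open, handle points along its pipe to the box's -x; grows clockwise seen from above; 1.571 = shut at its stop, handle points across the pipe to the box's +y. It starts between 0 and 0.3. Friction about 0.09 N m plus light damping; it stays where it is left.
- blue_pivot (a point): On the vertical turning axis of the blue handle, at the handle's mid height (57 mm above the bench). It lies at x = -45 mm and y = -55 or +55 mm in the box frame (the blue and yellow valves may be swapped). The handle is a bar 12 mm wide and 14 mm high (50 to 64 mm above the bench) that reaches 60 mm out from the axis, with a hub of 24 mm diameter; under it a horizontal brass valve body and copper pipe along the box's x reach up to 37 mm above the bench.
- blue_tip (a point): Point on the blue handle's centre line, 55 mm out from its axis; turns with the handle.
- yellow_pivot (a point): Same as blue_pivot for the yellow handle (the air valve, of the same shape, without a dot), which is to be left alone.
- yellow_tip (a point): Point on the yellow handle's centre line, 55 mm out from its axis. The yellow handle starts between 0 and 0.3 rad from its pipe, like the blue one, and is left there.
- cup: Loose white cup, 70 mm across, 85 mm high, beside the box. Origin: centre of its underside. Bystander.
- jar: Loose amber jar with a white cap, 64 mm across, 90 mm high, beside the box. Origin: centre of its underside. Bystander.
- mouse: Loose white computer mouse, 105 by 60 mm, 33 mm high. Origin: centre of its underside. Bystander.

How it is judged:
By the outcome, as a careful person would: the job done as asked, in the order asked, and still so for the second after the job is handed in, with the robot touching nothing.
It also fails if it takes over 48 s, if anything falls off the work surface, if the arm or the gripper's body presses on something with over 40 N, if the wrist force passes 120 N, or if a joint passes its speed limit or range.

## Robot

A 7-joint arm with a two-finger parallel gripper is mounted at the origin on the work surface. World frame = base frame: x ahead of the robot, y to its left, z up, the work surface at z = 0. Lengths are in mm, angles in rad, forces in N, time in s.
With the tool pointing down it reaches from about 400 to 900 mm from the base axis. Payload 5.5 kg.
Tool frame: the origin (TCP) lies midway between the tips of the shut fingers; the grasp point (between the pads) lies ctrl.pinch_z behind it (ctrl.pinch_z is the distance from the TCP to the grasp point, in mm); z points along the fingers, y is the line along which they close (so a half turn about z gives the same grasp; the last joint's range is limited). The gripper opens to 92 mm and grips with 3 to 60 N. Pads are 19 mm wide; open, the fingers measure 130 mm over their backs; the gripper's body (75 mm by 190 mm) begins 47 mm behind the grasp point.
Start: joints at [1.478, 0.501, -0.427, 1.55, 0.221, 1.138, -0.21], TCP at [226.454, -609.277, 226.729] pointing down, gripper open.
Joint ranges: [-2.88, 2.88], [-0.31, 2.03], [-1.54, 1.56], [0.2, 2.42], [-1.41, 4.55], [0.19, 2.02], [-2.57, 2.57]. Speed limits (rad/s): [2.57, 2.57, 3.14, 3.14, 3.14, 3.14, 3.14].

## Interface

Orientations are given as a 3x3 rotation matrix whose columns are the frame's x, y, z axes.
In Python, from cell import ctrl gives the robot as it stands. The module is installed in compiled form; this text tells all that it offers.
- The arm moves only by the tool step_arm, never from a script. Its argument "targets" is a list of rows, each a list of 7 numbers: the shift along the tool's x, y, z in mm, then the turn, a rotation vector about the tool's x, y, z in rad, then the finger opening in mm, from 0 to 91.8. In form: [[x, y, z, wx, wy, wz, hand], ...]. A call has 1 to 20 rows; each row shifts and turns the commanded pose from where the row before left it, along the tool's axes as they then stand; what a row does not reach is not made up. A row lasts 1/12 s, in which the tool goes at most 41.7 mm and 7.16 degrees, less where a joint would pass 70% of its speed; a pose out of reach is approached as far as the arm can. A call is refused whole if a number of a shift passes 41.7 or a number of a turn 0.125, either way. A call with a gripper value outside its range is refused whole. The fingers move at their own pace and stop on an object; "force" is the grip in N (left out, the last holds). Time passes only in rows, so rows that do not move let the fingers close. It gives the time, the measured TCP pose, the force, the opening and the grip force at its end, in the units of the state.
- ctrl.get_obs(): the state, without advancing time (a new reading comes with each control period).
- ctrl.capture(name): name is "scene" or "top"; returns the picture (400x640x3 uint8, blue, green, red); there is no depth.
- ctrl.camera_params(name): a dict with "fx", "fy", "cx", "cy" (pixels), "k1" (the pictures are not rectified: a ray, as slopes to the right and down, at radius r is drawn at 1 + k1 r^2 times it, then the intrinsics apply), "pose" (4x4, takes a point from camera to world coordinates). Camera axes: x right, y up, looking along -z (the intrinsics and any distortion apply to the point x, -y, -z); pixel columns grow to the right and rows downward; lengths in mm; the calibration is good to about 2 mm. A picture is of the moment at which its call begins. camera_params takes no time and is no camera call.
- ctrl.close_job(): hands the job in; it is judged then, once.
The state is a dict: "clock": time; "joint_positions": joint angles; "dq": joint speeds; "tau": joint torques, N m; "position": TCP position; "orientation": TCP orientation; "force": force on the tool from outside, world axes, zero at the start; "wrist_torque": the same for the moment, N m; "grip_width": opening from 0.0 (shut) to 1.0 (fully open); "finger_force": force on a finger pad.
Only numpy, scipy, OpenCV 4.12 (cv2) and the standard library are available. Lean on these libraries where they do the work, as an engineer would, in place of code of your own. Each camera call takes 0.05 s, during which the arm holds its last target. There are 200 camera calls.

## Working session

There is one attempt and no reset: what is moved stays moved. The work goes in short steps, Python scripts to look and compute and a tool call to move; the robot and the scene stay as the last step left them, time stands still between calls to the robot, and variables do not carry over. Pictures are saved under pics/ and viewed, at most 10 in all, crops included, and the job is handed in when it is done.

Besides the shell and the picture viewer there is one more tool, called after ">>>" as name([rows], argument=value, ...), one row to a line, values as JSON. step_arm: Moves the arm, as the interface text tells. Its arguments: {"type":"object","properties":{"targets":{"type":"array"},"force":{"type":"number"}},"required":["targets"]}

```bash
mkdir -p pics; cat > h.py <<'E'
import numpy as np, cv2
from cell import ctrl
def pix2z(name,uv,z):
    p=ctrl.camera_params(name);T=np.array(p["pose"])
    uv=np.atleast_2d(np.float64(uv))
    d=(uv-[p["cx"],p["cy"]])/[p["fx"],p["fy"]]
    s=d.copy()
    for _ in range(20): s=d/(1+p["k1"]*(s**2).sum(1,keepdims=True))
    r=np.c_[s[:,0],-s[:,1],-np.ones(len(s))]@T[:3,:3].T
    o=T[:3,3]
    return o+r*((z-o[2])/r[:,2])[:,None]
def proj(name,P):
    p=ctrl.camera_params(name);T=np.array(p["pose"])
    c=(np.atleast_2d(P)-T[:3,3])@T[:3,:3]
    s=np.c_[c[:,0],-c[:,1]]/-c[:,2:]
    s=s*(1+p["k1"]*(s**2).sum(1,keepdims=True))
    return s*[p["fx"],p["fy"]]+[p["cx"],p["cy"]]
E
python3 - <<'E'
from h import *
for n in("scene","top"):
    cv2.imwrite(f"pics/{n}0.png",ctrl.capture(n)); print(n,np.round(ctrl.camera_params(n)["pose"],2).tolist())
o=ctrl.get_obs();print(o["clock"],np.round(o["position"],1),np.round(o["orientation"],3).tolist(),ctrl.pinch_z)
E
```

```text
scene [[-0.76, -0.51, 0.4, 922.47], [0.65, -0.6, 0.47, 503.52], [-0.0, 0.61, 0.79, 746.04], [0.0, 0.0, 0.0, 1.0]]
top [[-0.0, 0.99, -0.14, 446.36], [-1.0, -0.0, 0.01, 136.68], [0.01, 0.14, 0.99, 1187.03], [0.0, 0.0, 0.0, 1.0]]
0.1 [ 226.1 -608.7  225.8] [[0.937, 0.348, -0.001], [0.348, -0.937, 0.002], [0.0, -0.002, -1.0]] 18.8
```

View pics/top0.png

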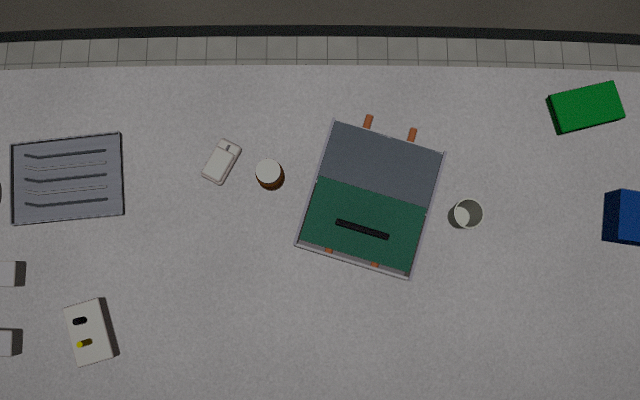

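View pics/scene0.png

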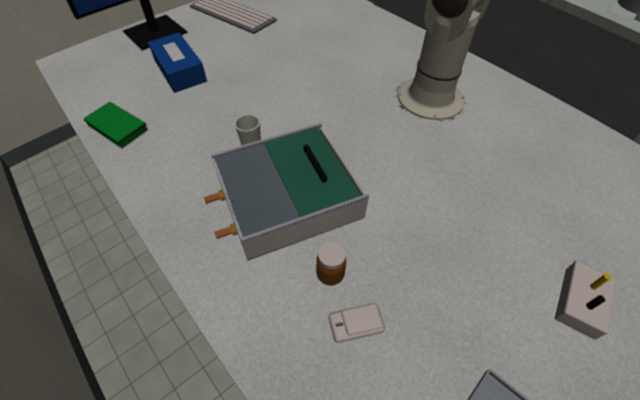

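The top view shows the box at about (370,200), with its +x (deck) pointing up and slightly right. The green cover spans about (305–425, 178–277), the ledge is at about (362,229), the jar at (270,173), the cup at (466,213) and the mouse at (222,161). Next I'll measure the box frame.

```bash
python3 - <<'E'
from h import *
im=ctrl.capture("top"); hsv=cv2.cvtColor(im,cv2.COLOR_BGR2HSV)
roi=np.zeros(im.shape[:2],np.uint8); roi[110:290,290:450]=255
g=cv2.inRange(hsv,(60,90,30),(95,255,255))&roi
c=max(cv2.findContours(g,0,2)[0],key=cv2.contourArea)
W=pix2z("top",c[:,0,:],87)[:,:2]
r=cv2.minAreaRect(W.astype(np.float32)); print("cover",r)
hull=cv2.fillConvexPoly(np.zeros_like(roi),cv2.convexHull(c),255)
b=cv2.inRange(im,(0,0,0),(35,35,35))&cv2.erode(hull,np.ones((5,5)))
c=max(cv2.findContours(b,0,2)[0],key=cv2.contourArea)
r=cv2.minAreaRect(pix2z("top",c[:,0,:],105)[:,:2].astype(np.float32)); print("ledge",r)
# deck/rail: rim corners by eye
C=pix2z("top",[[334,120],[445,152],[409,279],[295,245]],85)[:,:2];print(C.round(),C.mean(0))
print([np.linalg.norm(C[i]-C[i-1]).round() for i in range(4)])
for n,p in(("jar",(269,171)),("cup",(468,212))): print(n,pix2z("top",[p],88).round())
print(np.round(ctrl.get_obs()["position"]))
E
```

```text
cover ((542.8995971679688, 38.736480712890625), (248.6749267578125, 146.82745361328125), 72.87299346923828)
ledge ((528.7211303710938, 43.506710052490234), (118.34211730957031, 15.034366607666016), 72.87476348876953)
[[ 776.  101.]
 [ 703. -149.]
 [ 421.  -60.]
 [ 495.  187.]] [598.9051109   19.95628978]
[np.float64(294.0), np.float64(261.0), np.float64(296.0), np.float64(259.0)]
jar [[658. 246.  88.]]
cup [[ 567. -195.   88.]]
[ 226. -609.  226.]
```

>>> step_arm([
  [0,0,0,0,0,0.109,0],
  [0,0,0,0,0,0.109,0],
  [0,0,0,0,0,0.109,0],
  [0,0,0,0,0,0.109,0],
  [0,0,0,0,0,0.109,0],
  [0,0,0,0,0,0.109,0],
  [5,-10,0,0,0,0,0],
  [10,-20,0,0,0,0,0],
  [10,-30,0,0,0,0,0],
  [10,-36,0,0,0,0,0],
  [10,-36,0,0,0,0,0],
  [6,-36,0,0,0,0,0],
  [6,-36,0,0,0,0,0],
  [0,-36,0,0,0,0,0],
  [0,-36,0,0,0,0,0],
  [0,-36,0,0,0,0,0],
  [0,-36,0,0,0,0,0],
  [0,-36,0,0,0,0,0],
  [0,-36,0,0,0,0,0],
  [0,-36,0,0,0,0,0],
], force=20)

```text
clock: 1.82
position: [414.9, -187.5, 226.7]
orientation: [[0.957, -0.289, -0.0], [-0.289, -0.957, -0.001], [-0.0, 0.001, -1.0]]
force: [0.7, -0.9, 0.4]
grip_width: 0.002
finger_force: 0.0
```

>>> step_arm([
  [0,-33,0,0,0,0,0],
  [0,-33,0,0,0,0,0],
  [0,-33,0,0,0,0,0],
  [0,-33,0,0,0,0,0],
  [0,-33,0,0,0,0,0],
  [0,-33,0,0,0,0,0],
  [0,-30,0,0,0,0,0],
  [0,-18,0,0,0,0,0],
  [0,-8,10,0,0,0,0],
  [0,0,25,0,0,0,0],
  [0,0,30,0,0,0,0],
  [0,0,25,0,0,0,0],
  [0,0,10,0,0,0,0],
  [0,0,5,0,0,0,0],
  [0,0,0,0,0,0,0],
  [0,0,0,0,0,0,0],
])

```text
clock: 3.15
position: [490.2, 53.1, 122.7]
orientation: [[0.956, -0.293, 0.001], [-0.293, -0.956, 0.0], [0.001, -0.001, -1.0]]
force: [0.2, 1.1, -0.2]
grip_width: 0.005
finger_force: 0.0
```

```bash
python3 - <<'E'
from h import *
o=ctrl.get_obs();print(o["clock"],np.round(o["position"],1),np.round(o["force"],1))
cv2.imwrite("pics/s1.png",cv2.resize(ctrl.capture("scene")[100:280,190:400],None,fx=3,fy=3))
E
```

```text
3.15 [490.2  53.1 122.7] [ 0.2  1.1 -0.2]
```

View pics/s1.png

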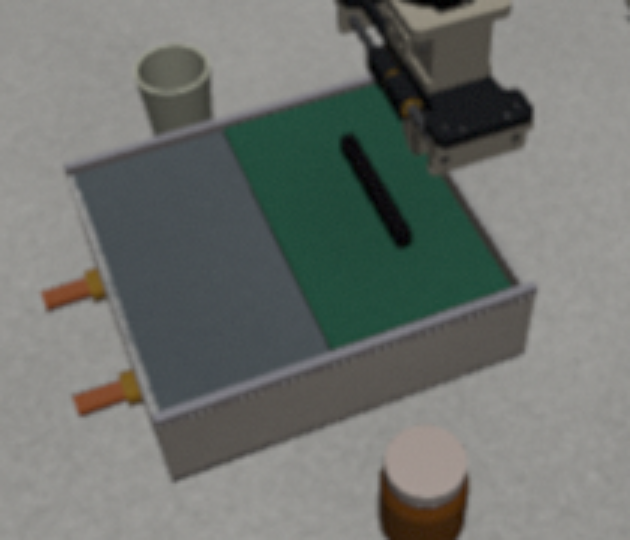

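The view shows the gripper near crop (440,165), to the -x side of the ledge, which is at crop (375,190). I'll check that against the projected TCP.

```bash
python3 - <<'E'
from h import *
p=ctrl.get_obs()["position"]
for n in("scene","top"):print(proj(n,[p,[p[0],p[1],87],[p[0],p[1],p[2]+66],[528.7,43.5,105],[655,246,88]]).round(1).tolist())
print(((proj("scene",[p])-[190,100])*3).round())
cv2.imwrite("pics/t1.png",cv2.resize(ctrl.capture("top")[110:290,280:490],None,fx=3,fy=3))
E
```

```text
[[329.3, 148.3], [328.9, 158.7], [330.3, 127.3], [314.6, 158.8], [331.9, 249.4]]
[[358.1, 246.3], [356.8, 247.0], [360.7, 244.9], [361.7, 228.9], [268.9, 172.5]]
[[418. 145.]]
```

View pics/t1.png

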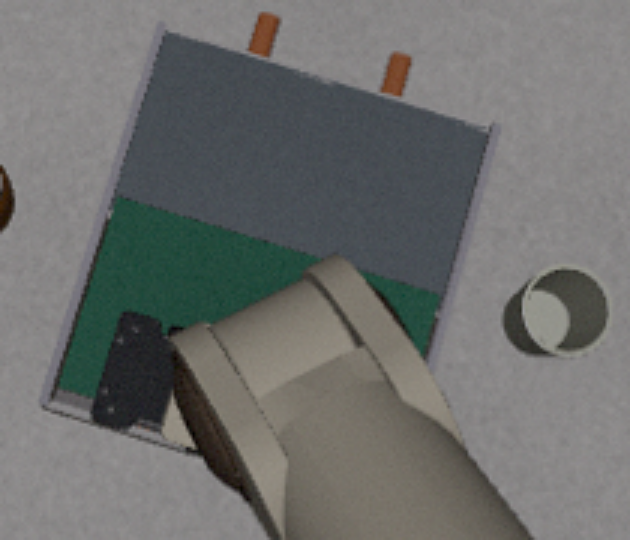

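>>> step_arm([
  [0,0,15,0,0,0,0],
  [0,0,10,0,0,0,0],
  [0,0,3,0,0,0,0],
  [5,0,0,0,0,0,0],
  [6,0,0,0,0,0,0],
  [6,0,0,0,0,0,0],
  [6,0,0,0,0,0,0],
  [8,0,0,0,0,0,0],
  [10,0,0,0,0,0,0],
  [10,0,0,0,0,0,0],
  [10,0,0,0,0,0,0],
  [10,0,0,0,0,0,0],
  [10,0,0,0,0,0,0],
  [10,0,0,0,0,0,0],
  [10,0,0,0,0,0,0],
  [10,0,0,0,0,0,0],
  [8,0,0,0,0,0,0],
  [6,0,0,0,0,0,0],
  [3,0,0,0,0,0,0],
])

```text
clock: 4.83
position: [612.9, 14.7, 93.6]
orientation: [[0.956, -0.294, 0.0], [-0.294, -0.956, 0.0], [0.0, -0.0, -1.0]]
force: [-2.1, 1.4, 1.4]
grip_width: 0.004
finger_force: 1.3
```

>>> step_arm([
  [4,0,0,0,0,0,0],
  [4,0,0,0,0,0,0],
  [4,0,0,0,0,0,0],
  [3,0,0,0,0,0,0],
  [2,0,0,0,0,0,0],
  [2,0,0,0,0,0,0],
  [1,0,0,0,0,0,0],
  [0,0,0,0,0,0,0],
])

```text
clock: 5.5
position: [631.2, 9.1, 93.6]
orientation: [[0.956, -0.294, 0.0], [-0.294, -0.956, 0.0], [0.0, -0.0, -1.0]]
force: [-2.1, 0.2, -1.3]
grip_width: 0.002
finger_force: 0.7
```

>>> step_arm([
  [2,0,0,0,0,0,0],
  [2,0,0,0,0,0,0],
  [1,0,0,0,0,0,0],
  [1,0,0,0,0,0,0],
  [0,0,0,0,0,0,0],
])

```text
clock: 5.92
position: [636.9, 7.3, 93.7]
orientation: [[0.956, -0.294, 0.0], [-0.294, -0.956, -0.0], [0.0, -0.0, -1.0]]
force: [-1.0, 1.0, -2.1]
grip_width: 0.006
finger_force: 0.9
```

>>> step_arm([
  [1,0,0,0,0,0,0],
  [1,0,0,0,0,0,0],
  [1,0,0,0,0,0,0],
  [1,0,0,0,0,0,0],
  [0,0,0,0,0,0,0],
])

```text
clock: 6.33
position: [637.7, 7.0, 93.6]
orientation: [[0.956, -0.293, -0.006], [-0.293, -0.956, -0.0], [-0.005, 0.002, -1.0]]
force: [-10.2, 3.0, 6.2]
grip_width: 0.006
finger_force: 5.2
```

>>> step_arm([
  [-5,0,0,0,0,0,0],
  [-10,0,0,0,0,0,0],
  [-5,0,-5,0,0,0,0],
  [0,0,-20,0,0,0,0],
  [0,0,-30,0,0,0,0],
  [0,10,-30,0,0,0,0],
  [0,20,-10,0,0,0,0],
  [0,30,0,0,0,0,0],
  [0,35,0,0,0,0,0],
  [0,35,0,0,0,0,0],
  [0,35,0,0,0,0,0],
  [0,35,0,0,0,0,0],
  [0,30,0,0,0,0,0],
  [0,20,0,0,0,0,0],
  [0,0,0,0,0,0,0],
])

```text
clock: 7.58
position: [546.3, -234.7, 189.3]
orientation: [[0.953, -0.302, 0.0], [-0.302, -0.953, -0.005], [0.002, 0.004, -1.0]]
force: [-0.8, -0.6, -0.7]
grip_width: 0.003
finger_force: 0.0
```

```bash
python3 - <<'E'
from h import *
o=ctrl.get_obs();print(o["clock"],np.round(o["position"],1),np.round(o["force"],1))
a=cv2.resize(ctrl.capture("top")[110:290,280:490],None,fx=3,fy=3)
cv2.imwrite("pics/t2.png",a)
np.save("top2.npy",ctrl.capture("top"))
E
```

```text
7.5833 [ 546.3 -234.7  189.3] [-0.8 -0.6 -0.7]
```

View pics/t2.png

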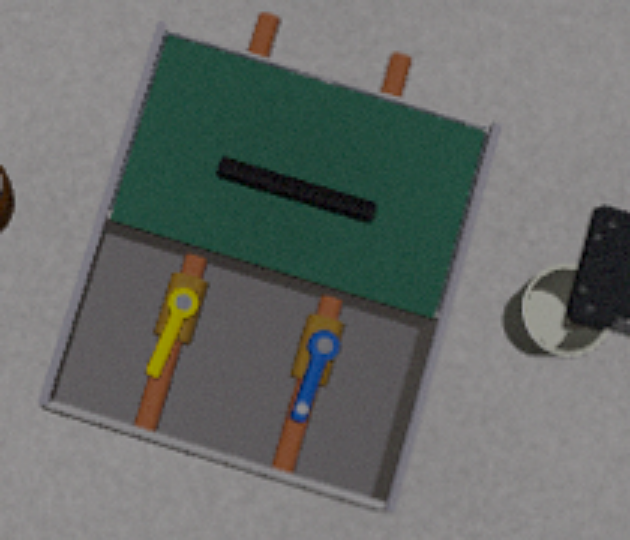

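The cover is fully back and the compartment is open. The blue valve with the white dot is on the -y side, with its pivot at crop (324,345) and dot at (301,411). The yellow pivot is at (183,301). Now I'll measure these in the box frame.

```bash
python3 - <<'E'
from h import *
im=np.load("top2.npy"); hsv=cv2.cvtColor(im,cv2.COLOR_BGR2HSV)
roi=np.zeros(im.shape[:2],np.uint8); roi[180:280,295:425]=255
ex=np.array([.9556,-.2945]);ey=np.array([.2945,.9556]);O=np.array([600.6,19.])
tob=lambda P:np.round(np.c_[(P[:,:2]-O)@ex,(P[:,:2]-O)@ey],1)
f=lambda c:np.array(c)/3+[280,110]-1/3
print("blue piv,dot;yel piv,tip",tob(pix2z("top",f([[324,345],[301,411],[183,301],[153,374]]),64)).tolist())
for n,l,h in(("blue",(100,120,60),(125,255,255)),("yellow",(24,150,80),(35,255,255))):
    m=cv2.inRange(hsv,l,h)&roi
    c=max(cv2.findContours(m,0,2)[0],key=cv2.contourArea)
    r=cv2.minAreaRect(tob(pix2z("top",c[:,0,:],64)).astype(np.float32));print(n,r)
g=cv2.inRange(hsv,(60,90,30),(95,255,255)); g[:110]=0;g[290:]=0;g[:,:290]=0;g[:,450:]=0
c=max(cv2.findContours(g,0,2)[0],key=cv2.contourArea)
W=tob(pix2z("top",c[:,0,:],87)); print("cover",cv2.minAreaRect(W.astype(np.float32)))
p=ctrl.get_obs();print("tcp",tob(np.array([p["position"]])),p["position"][2])
E
```

```text
blue piv,dot;yel piv,tip [[-45.7, -53.2], [-97.9, -50.5], [-45.1, 56.9], [-103.8, 62.4]]
blue ((-69.85894775390625, -53.983558654785156), (70.12688446044922, 21.682077407836914), 2.170820713043213)
yellow ((-69.95809936523438, 57.60856628417969), (22.627382278442383, 70.26180267333984), 88.40885162353516)
cover ((67.5999984741211, 1.8499984741210938), (147.8000030517578, 248.5), 0.0)
tcp [[  22.8 -251.9]] 189.47126839525933
```

>>> step_arm([
  [-10,-15,0,0,0,0,0],
  [-20,-28,0,0,0,0,0],
  [-25,-36,0,0,0,0,0],
  [-25,-36,0,0,0,0,0],
  [-20,-28,0,0,0,0,0],
  [-13,-17,0,0,0,0,0],
  [0,0,15,0,0,0,0],
  [0,0,30,0,0,0,0],
  [0,0,25,0,0,0,0],
  [0,0,10,0,0,0,0],
  [0,0,0,0,0,0,0],
  [0,0,0,0,0,0,0],
])

```text
clock: 8.68
position: [488.7, -43.6, 109.2]
orientation: [[0.956, -0.292, 0.0], [-0.292, -0.956, 0.001], [-0.0, -0.001, -1.0]]
force: [0.1, 1.2, 0.7]
grip_width: 0.005
finger_force: 0.0
```

```bash
cat >> h.py <<'E'
ex=np.array([.9556,-.2945]);ey=np.array([.2945,.9556]);O=np.array([601.1,20.7])
tob=lambda P:np.round(np.c_[(P[:,:2]-O)@ex,(P[:,:2]-O)@ey],1)
E
python3 - <<'E'
from h import *
p=ctrl.get_obs();print("tcp",tob(np.array([p["position"]])),p["position"][2],np.round(p["orientation"],3).tolist())
im=np.load("top2.npy")
b=cv2.inRange(im,(0,0,0),(35,35,35)); m=np.zeros_like(b);m[158:188,348:410]=255
c=max(cv2.findContours(b&m,0,2)[0],key=cv2.contourArea)
print("ledge",cv2.minAreaRect(tob(pix2z("top",c[:,0,:],105)).astype(np.float32)))
print("rim far corners",tob(pix2z("top",np.array([[162,24],[497,126],[388,508],[42,404]])/3+[280,110],89)).tolist())
E
```

```text
tcp [[-88.5 -94.6]] 109.15487186839304 [[0.956, -0.292, 0.0], [-0.292, -0.956, 0.001], [-0.0, -0.001, -1.0]]
ledge ((52.20000076293945, 0.2999992370605469), (16.400001525878906, 117.5999984741211), -0.0)
rim far corners [[146.9, 129.7], [146.7, -132.6], [-149.0, -130.6], [-150.3, 130.2]]
```

>>> step_arm([
  [-7,0,15,0,0,0,0],
  [0,0,20,0,0,0,0],
  [0,0,18,0,0,0,0],
  [0,0,6,0,0,0,0],
  [0,0,0,0,0,0,0],
  [0,-5,0,0,0,0,0],
  [0,-5,0,0,0,0,0],
  [0,-5,0,0,0,0,0],
  [0.5,-5.5,0,0,0,0,0],
  [0.5,-5.5,0,0,0,0,0],
  [0.5,-5.5,0,0,0,0,0],
  [0.5,-5.5,0,0,0,0,0],
  [0,0,0,0,0,0,0],
])

```text
clock: 9.77
position: [495.2, -6.9, 50.0]
orientation: [[0.956, -0.293, 0.001], [-0.293, -0.956, 0.0], [0.001, -0.001, -1.0]]
force: [0.0, -1.3, -0.4]
grip_width: 0.005
finger_force: 0.7
```

```bash
python3 - <<'E'
from h import *
p=ctrl.get_obs();print("tcp",tob(np.array([p["position"]])),p["position"][2],np.round(p["force"],1),p["clock"])
cv2.imwrite("pics/s3.png",cv2.resize(ctrl.capture("scene")[100:280,190:400],None,fx=3,fy=3))
E
```

```text
tcp [[-93.1 -57.6]] 49.98457227423107 [ 0.  -1.3 -0.4] 9.7667
```

View pics/s3.png

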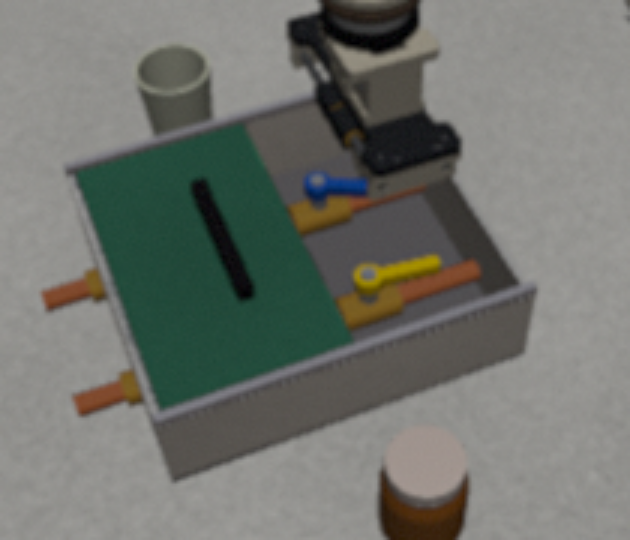

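The blue handle (hub at crop (318,183), bar towards (365,185)) is turning. The yellow handle and the cover haven't moved. I'll continue along the arc.

>>> step_arm([
  [2,-5.5,0,0,0,0,0],
  [2.5,-5.5,0,0,0,0,0],
  [2.5,-5.5,0,0,0,0,0],
  [2.5,-5.5,0,0,0,0,0],
  [4,-3,0,0,0,0,0],
  [4,-2.5,0,0,0,0,0],
  [4,-2.5,0,0,0,0,0],
  [3,-2.5,0,0,0,0,0],
  [2,-2,0,0,0,0,0],
  [2,-2,0,0,0,0,0],
  [1,-2,0,0,0,0,0],
  [0,0,0,0,0,0,0],
])

```text
clock: 10.82
position: [534.5, 20.9, 49.8]
orientation: [[0.956, -0.293, 0.001], [-0.293, -0.956, 0.001], [0.001, -0.001, -1.0]]
force: [-0.7, -0.4, -0.2]
grip_width: 0.002
finger_force: 0.4
```

>>> step_arm([
  [1,0,0,0,0,0,0],
  [1,0,0,0,0,0,0],
  [1,0,0,0,0,0,0],
  [0,0,0,0,0,0,0],
])

```text
clock: 11.15
position: [537.1, 19.9, 49.9]
orientation: [[0.956, -0.293, 0.001], [-0.293, -0.956, 0.001], [0.0, -0.001, -1.0]]
force: [-1.6, 0.6, -0.4]
grip_width: 0.007
finger_force: 0.9
```

>>> step_arm([
  [1,0,0,0,0,0,0],
  [1,0,0,0,0,0,0],
  [0,0,0,0,0,0,0],
])

```text
clock: 11.4
position: [537.9, 19.4, 49.8]
orientation: [[0.956, -0.293, -0.001], [-0.293, -0.956, 0.001], [-0.002, -0.0, -1.0]]
force: [-4.4, 3.6, 2.6]
grip_width: 0.002
finger_force: 2.5
```

>>> step_arm([
  [1,0,0,0,0,0,0],
  [1,0,0,0,0,0,0],
  [1,0,0,0,0,0,0],
  [0,0,0,0,0,0,0],
])

```text
clock: 11.73
position: [538.0, 19.4, 49.5]
orientation: [[0.956, -0.293, -0.006], [-0.293, -0.956, 0.0], [-0.006, 0.001, -1.0]]
force: [-10.0, 5.7, 9.3]
grip_width: 0.002
finger_force: 6.0
```

The handle is against its stop. I'll back off, rise clear and check.

>>> step_arm([
  [-5,0,0,0,0,0,0],
  [-8,0,0,0,0,0,0],
  [-8,0,0,0,0,0,0],
  [0,0,-15,0,0,0,0],
  [0,0,-30,0,0,0,0],
  [0,0,-35,0,0,0,0],
  [0,0,-35,0,0,0,0],
  [0,10,-25,0,0,0,0],
  [0,25,0,0,0,0,0],
  [0,35,0,0,0,0,0],
  [0,35,0,0,0,0,0],
  [0,35,0,0,0,0,0],
  [0,35,0,0,0,0,0],
  [0,35,0,0,0,0,0],
  [0,20,0,0,0,0,0],
  [0,10,0,0,0,0,0],
  [0,0,0,0,0,0,0],
])

```text
clock: 13.15
position: [449.9, -208.2, 189.7]
orientation: [[0.954, -0.299, -0.0], [-0.299, -0.954, -0.001], [0.0, 0.001, -1.0]]
force: [0.1, 0.1, -0.3]
grip_width: 0.003
finger_force: 0.0
```

```bash
python3 - <<'E'
from h import *
im=ctrl.capture("top"); hsv=cv2.cvtColor(im,cv2.COLOR_BGR2HSV)
roi=np.zeros(im.shape[:2],np.uint8); roi[180:280,295:425]=255
for n,l,h in(("blue",(100,120,60),(125,255,255)),("yellow",(24,150,80),(35,255,255))):
    m=cv2.inRange(hsv,l,h)&roi
    c=max(cv2.findContours(m,0,2)[0],key=cv2.contourArea)
    print(n,cv2.minAreaRect(tob(pix2z("top",c[:,0,:],64)).astype(np.float32)))
b=cv2.inRange(im,(0,0,0),(35,35,35)); m=np.zeros_like(b);m[158:188,348:410]=255
c=max(cv2.findContours(b&m,0,2)[0],key=cv2.contourArea)
print("ledge",cv2.minAreaRect(tob(pix2z("top",c[:,0,:],105)).astype(np.float32)))
cv2.imwrite("pics/t4.png",cv2.resize(im[100:290,190:490],None,fx=2.6,fy=2.6))
o=ctrl.get_obs();print(o["clock"],np.round(o["position"]),np.round(o["force"],1))
E
```

```text
blue ((-48.247047424316406, -30.58315658569336), (21.557113647460938, 70.10924530029297), 6.094928741455078)
yellow ((-69.9000015258789, 55.150001525878906), (70.0, 22.5), -0.0)
ledge ((52.20000076293945, 0.0), (16.400001525878906, 118.19999694824219), 0.0)
13.2 [ 451. -206.  190.] [0.1 0.7 0.5]
```

View pics/t4.png

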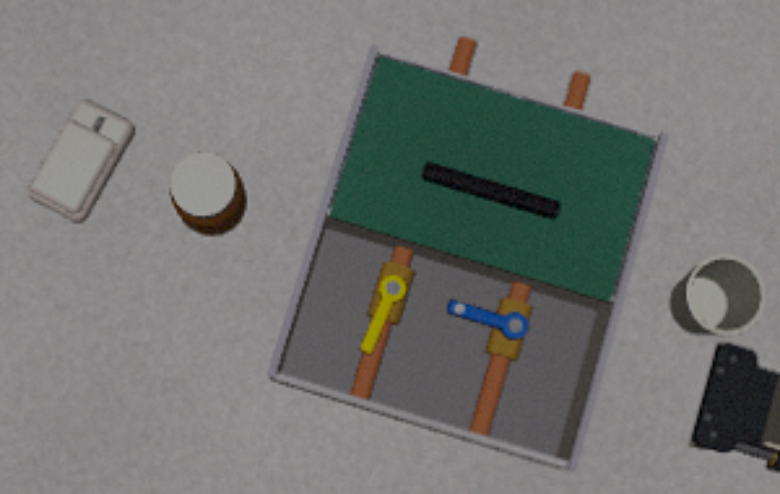

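The blue bar runs from (515,325) to its dot at (459,309), a slope of 15.9°. The cover edge slopes 16.2°, so the handle is crosswise at its stop. The cover is fully back, and the yellow handle, cup, jar and mouse haven't moved.

```bash
python3 -c "
from cell import ctrl
print(ctrl.close_job())"
```

```text
the job is handed in; nothing more can be done
None
```

The job is handed in: the green cover was slid back to its end stop, then the blue handle was turned fully shut against its stop, and the yellow handle, cup, jar and mouse were left where they were (about 13 s of the 48 s allowed).

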